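Close and seal the electric pressure cooker

TASK

The potatoes are in: please close the electric pressure cooker. Take the lid by its bar handle, set it on the cooker with its white arrow at the white ring on the rim so that it drops fully down, and turn it clockwise until it clicks locked with the arrow at the solid white dot. Only then turn the red steam valve on the lid clockwise to its stop, so that it is sealed, let go, and leave the other things on the worktop where they are.

Things in the scene. Friction and masses are not known exactly. Their poses are not given: they have to be found in the camera images.
- cooker: Round electric pressure cooker, steel with black rim, 228 mm across, fixed. Origin on its axis at its underside; control panel on its -x side, z up. Lid entry: the lid's axes turned +75 deg (1.309 rad, counter-clockwise from above) from the cooker's, 7 deg to spare each way, one way round only. Locked: lid's axes equal to the cooker's; end stops 1 deg farther. So it locks by 75 deg clockwise.
- cooker_mouth (a point): Centre of the mouth, in the plane of the pot's rim (168 mm above the worktop, outer radius 84 mm); axes as the cooker's. Three tabs stand out from the rim to radius 91 mm (undersides 161.5 mm, tops 166.5 mm above the worktop) with three 32 deg gaps between them, unevenly spaced, for the lid's lugs. The gutter round the rim has its floor at 150 mm.
- open_mark (a point): White ring, 12 mm across, on the cooker's black rim (radius 107.5 mm, 150 mm above the worktop), 75 deg counter-clockwise from the solid dot, on the cooker's -y side: the lid's arrow points at it when the lid can be put on.
- locked_mark (a point): Solid white dot, 12 mm across, on the cooker's black rim in the middle of its front (-x side, radius 107.5 mm, 150 mm above the worktop): the lid's arrow points at it when the lid is locked.
- click_pin (a joint): Sprung brass catch in the cooker's gutter; 0 = up, grows to 0.0065 m as it is pressed down (2 to 3 N). Over the last 25 deg of the locking turn a lug rides over it and presses it down about 4 mm; only about 3 deg before the solid dot does it spring up behind the lug with a click, and then the lid cannot turn back.
- lid_handle (a point): Centre of the bar handle of the loose lid, on its axis, 61.5 mm above the lid's underside. Lid: 199 mm across, 71.5 mm high, 0.35-0.55 kg. Bar: 22 mm wide (along lid x), 20 high, 104 long (along y), 20 mm clear above the lid's top. Site axes are the lid's, arrow at -x, z up. Fully down on the cooker this point is 213 mm above the worktop, 14 mm more if the lugs rest on the tabs.
- lid_arrow (a point): Tip of the white arrow on the edge of the lid's top, 95.5 mm from the lid's axis in the lid's -x direction, 27 mm above the lid's underside. Inside the lid's skirt (inner width 189 mm) three lugs reach in to radius 86 mm, so it has 2 mm of play on the pot's rim; locked, it lifts only 1 to 2 mm.
- steam_valve (a joint): Red wing valve on the lid. 1.1 rad = fully venting, 0 = sealed; both ends are stops. It turns clockwise seen from above to seal, with slight friction (0.03 N m), and stays where it is left. It starts venting (0.75 to 1.1).
- valve_grip (a point): Middle of the valve's wing, on the valve's upright axis: 46 mm in the lid's x and -46 mm in its y from the lid's axis, 49.5 mm above the lid's underside (12 mm below the handle's centre). Wing 11 mm thick, 36 long, 24 high (ends 12 mm above and 11 mm below this point, on a foot 29 mm across). Site x points along the wing and lies at (valve value - 0.55 rad) from the lid's x.
- heart_mug: Bystander: pale mug with a heart on it, 106x73x88 mm, origin at its foot. Leave it alone.
- pepper_mill: Bystander: wooden pepper mill, 58 mm across, 170 mm high, origin at its foot. Leave it alone.
- salt_shaker: Bystander: glass salt shaker, 44 mm across, 90 mm high, origin at its foot. Leave it alone.
- black_tumbler: Bystander: black tumbler with a clear lid, 77 mm across, 166 mm high, origin at its foot. Leave it alone.
- spice_jar: Bystander: spice jar with a green cap, 44 mm across, 99 mm high, origin at its foot. Leave it alone.

How it is judged:
By the outcome, as a careful person would: the job done as asked, in the order asked, and still so for the second after the job is handed in, with the robot touching nothing.
It also fails if it takes over 54 s, if anything falls off the work surface, if the arm or the gripper's body presses on something with over 40 N, if the wrist force passes 120 N, or if a joint passes its speed limit or range.

ROBOT

A 6-joint arm with a two-finger parallel gripper is mounted at the origin on a cart in front of the work surface, level with it; the furniture and walls round the work are solid. World frame = base frame: x ahead of the robot, y to its left, z up, the work surface at z = 0. Lengths are in mm, angles in rad, forces in N, time in s.
With the tool pointing down it reaches from about 275 to 875 mm from the base axis. Payload 12.5 kg.
Tool frame: the origin (TCP) lies on the centre line of the jaws, within the pads' length; the fingertips stand 25 mm ahead of it and the grasp point (between the pads) lies 6 mm ahead of it; x points along the fingers, z is the direction in which the jaws open and shut, and the axes are right-handed (so a half turn about x gives the same grasp; the last joint's range is limited). The gripper opens to 85 mm and grips with 20 to 120 N. Pads are 22 mm wide; open, the fingers measure 114 mm over their backs; the gripper's body (76 mm by 85 mm) begins 54 mm behind the grasp point. The pads swing forward as they close: fully open they stand 13 mm farther back than shut.
Start: joints at [1.086, 0.351, 1.652, -0, 1.139, -0.085], TCP at [214.047, 506.625, 256.29] pointing down, gripper open.
Joint ranges: [-2.75, 2.75], [-0.79, 2.1], [0.01, 2.65], [-1.57, 4.71], [0.07, 3.14], [-2.87, 2.87]. Speed limits (rad/s): [2.22, 2.22, 2.79, 3.14, 3.14, 3.14].

INTERFACE

Orientations are given as a unit quaternion [x, y, z, w].
In Python, from cell import ctrl gives the robot as it stands.
- The arm moves only by the shell command python3 -m jog 'ROWS' [FORCE]. ROWS is JSON, a list of rows, each a list of 5 numbers: the opening in per cent of the stroke, from 0 (shut) to 100 (fully open), then the shift along the tool's x, y, z in m, then the turn about the tool's x in degrees. A call has 1 to 20 rows; each row is the pose to reach, as a shift and turn from the pose commanded when the call began, along the tool's axes at that moment; what a row does not reach only later rows make up. A row lasts 1/10 s, in which the tool goes at most 50 mm and 8.59 degrees, less where a joint would pass 70% of its speed; a pose out of reach is approached as far as the arm can. A call with a gripper value outside its range is refused whole. The fingers move at their own pace and stop on an object; FORCE is the grip in N (left out, the last holds). Time passes only in rows, so rows that repeat a pose let the fingers close. It gives the time, the measured TCP pose, the force and the opening at its end, in the units of the state.
- ctrl.state(): the state, without advancing time (a new reading comes with each control period).
- ctrl.capture(name): name is "scene" or "top" or "wrist"; returns a dict with "frame" (384x512x3 uint8, red, green, blue), "K" (3x3 intrinsics, pixels), "dist" ([k1, k2, p1, p2, k3] as OpenCV has them; the pictures are not rectified), "extrinsics" (4x4, takes a point from world to camera coordinates); the wrist camera has in their place "tool_from_camera" (4x4, takes a point from camera to tool coordinates, whose origin is the TCP and whose axes are the tool frame's). Camera axes: x right, y down, z forward; pixel columns grow to the right and rows downward; lengths in mm; the calibration is good to about 2 mm. A picture is of the moment at which its call begins: read the wrist's pose just before it. There is no depth.
- ctrl.job_done(): hands the job in, once; it reports no verdict.
Trained networks look in a picture, given as the dict that the camera call returned (one of the last four; its "shot" number tells which), for a name from the list of things; names that differ only in an ending like _2 or _b are one class to them, and where a whole thing is asked for, a point or a joint stands for the part that bears it (a point fixed in the world has none). Each returns a list of dicts, best first, with "confidence" (0 to 1); they miss things now and then, are a little off and sometimes report something else, mostly with a low value. They report only what shows in the picture. A call takes as long as a camera call.
- ctrl.regions_of(target, picture): "mask" (384x512 bool, what is visible of it) and "location" ([row, column] in pixels, amid what is visible of it).
- ctrl.pinpoint(target, picture): "location" ([row, column] in pixels: a listed point, or the origin of a listed thing).
The state is a dict: "time_s": time; "q": joint angles; "joint_vel": joint speeds; "effort": joint torques, N m; "tcp_pos": TCP position; "tool_rot": TCP orientation; "force": force on the tool from outside, world axes, zero at the start; "ft_torque": the same for the moment, N m; "width": finger opening in mm.
Only numpy, scipy, OpenCV 4.12 (cv2) and the standard library are available. Lean on these libraries where they do the work, as an engineer would, in place of code of your own. Each camera call takes 0.05 s, during which the arm holds its last target.

## Working session

There is one attempt and no reset: what is moved stays moved. The work goes in short steps, Python scripts to look and compute and a shell command to move; the robot and the scene stay as the last step left them, time stands still between calls to the robot, and variables do not carry over. Pictures are saved under pics/ and viewed, and the job is handed in when it is done.

```bash
ls; mkdir -p pics; cat > h.py <<'E'
import numpy as np, cv2
from cell import ctrl
from scipy.spatial.transform import Rotation as R
def save(c,n): cv2.imwrite('pics/'+n+'.png',c['frame'][:,:,::-1])
def ray(c,rc,E=None):
    E=np.array(c['extrinsics']) if E is None else E
    p=cv2.undistortPoints(np.array([[[rc[1],rc[0]]]],float),np.array(c['K']),np.array(c['dist']))[0,0]
    d=E[:3,:3].T@np.array([p[0],p[1],1]); o=-E[:3,:3].T@E[:3,3]
    return o,d
def atz(c,rc,z,E=None):
    o,d=ray(c,rc,E); return o+d*(z-o[2])/d[2]
def wristE(c,s):
    T=np.eye(4);T[:3,:3]=R.from_quat(s['tool_rot']).as_matrix();T[:3,3]=s['tcp_pos']
    return np.linalg.inv(T@np.array(c['tool_from_camera']))
def proj(c,P,E=None):
    E=np.array(c['extrinsics']) if E is None else E
    rv=cv2.Rodrigues(E[:3,:3])[0]
    return cv2.projectPoints(np.array(P,float).reshape(-1,1,3),rv,E[:3,3],np.array(c['K']),np.array(c['dist']))[0].reshape(-1,2)
def st():
    s=ctrl.state(); m=R.from_quat(s['tool_rot']).as_matrix()
    print('t',round(s['time_s'],2),'tcp',np.round(s['tcp_pos'],1),'F',np.round(s['force'],1),'T',np.round(s['ft_torque'],2),'w',round(s['width'],1),'q',np.round(s['q'],3))
    print(np.round(m,3)); return s
E
python3 - <<'E'
from h import *
s=st()
for n in ['scene','top']:
    c=ctrl.capture(n); save(c,n+'0')
    for t in ['cooker','cooker_mouth','open_mark','locked_mark','lid_handle','lid_arrow','valve_grip']:
        print(n,t,[(np.round(x['location'],1).tolist(),round(x['confidence'],2)) for x in ctrl.pinpoint(t,c)][:3])
print(ctrl.state()['time_s'])
E
```

```text
pics
t 0.0 tcp [213.9 506.4 255.7] F [ 0.   0.7 -0.7] T [ 0.   -0.03 -0.01] w 85.2 q [ 1.086  0.351  1.652  0.     1.139 -0.085]
[[-0.001 -0.921  0.389]
 [-0.001  0.389  0.921]
 [-1.     0.    -0.001]]
scene cooker [([261.4, 275.6], 0.66), ([176.7, 237.1], 0.41)]
scene cooker_mouth [([219.6, 280.1], 0.58)]
scene open_mark [([257.3, 289.9], 0.81), ([237.0, 243.7], 0.46)]
scene locked_mark [([238.7, 244.7], 0.85)]
scene lid_handle []
scene lid_arrow [([214.3, 245.1], 0.95), ([265.1, 276.5], 0.56), ([239.9, 244.3], 0.45)]
scene valve_grip [([177.6, 235.9], 0.47)]
top cooker [([208.5, 306.7], 0.8)]
top cooker_mouth [([205.7, 316.8], 0.56), ([152.2, 180.1], 0.55)]
top open_mark [([221.5, 352.4], 0.93)]
top locked_mark [([250.9, 309.8], 0.92), ([145.9, 283.2], 0.45)]
top lid_handle [([206.5, 213.1], 0.64)]
top lid_arrow [([209.1, 247.0], 0.76)]
top valve_grip [([191.9, 197.7], 0.43), ([158.6, 156.2], 0.25)]
0.8
```

View pics/scene0.png

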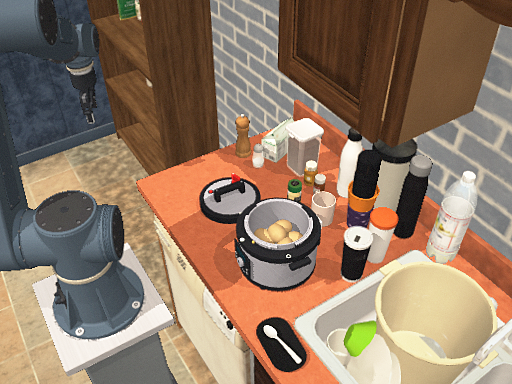

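View pics/top0.png

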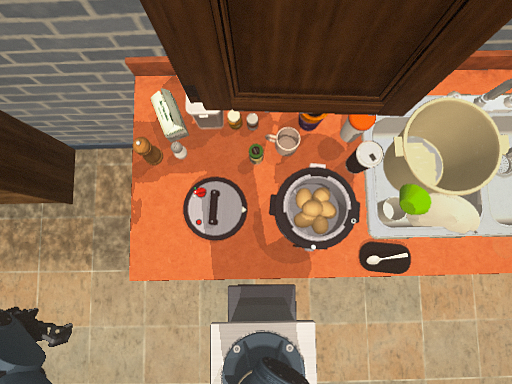

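```bash
python3 - <<'E'
from h import *
c=ctrl.capture('top')
f=c['frame'][:,:,::-1]
cv2.imwrite('pics/topz.png',cv2.resize(f[155:265,170:370],None,fx=4,fy=4,interpolation=cv2.INTER_CUBIC))
lm=atz(c,[250.9,309.8],150);om=atz(c,[221.5,352.4],150)
la=atz(c,[209.1,247.0],27);lh=atz(c,[206.5,213.1],61.5)
print('cam',ray(c,[0,0])[0]);print(lm,om,la,lh,np.hypot(*(la-lh)[:2]),np.linalg.norm(om-lm), 2*107.5*np.sin(np.radians(37.5)))
c2=ctrl.capture('scene')
print(atz(c2,[238.7,244.7],150),atz(c2,[257.3,289.9],150))
f=c2['frame'][:,:,::-1]
cv2.imwrite('pics/scz.png',cv2.resize(f[150:300,180:340],None,fx=4,fy=4,interpolation=cv2.INTER_CUBIC))
E
```

```text
cam [ 387.29370259    2.96126267 1135.15415245]
[ 363.21997127 -131.3098149   150.        ] [ 440.05772515 -250.28693303  150.        ] [491.05437749  40.38759678  27.        ] [497.55516447 140.51980071  61.5       ] 100.3430042102945 141.6318998673422 130.88370723687495
[ 383.94387994 -143.32532574  150.        ] [ 445.43891941 -258.9871203   150.        ]
```

View pics/topz.png

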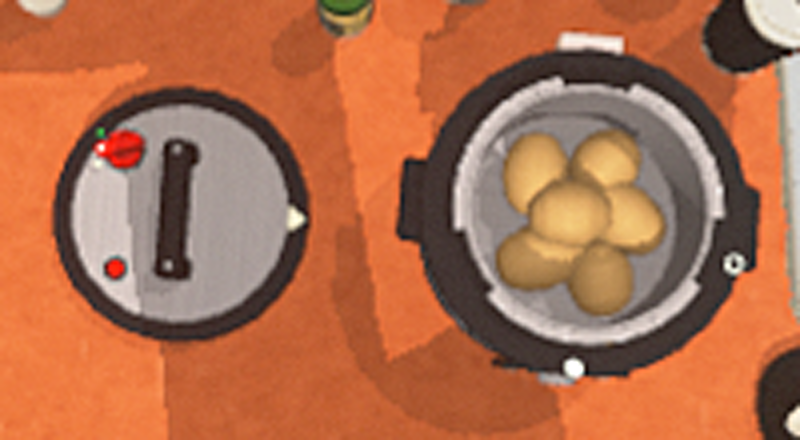

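View pics/scz.png

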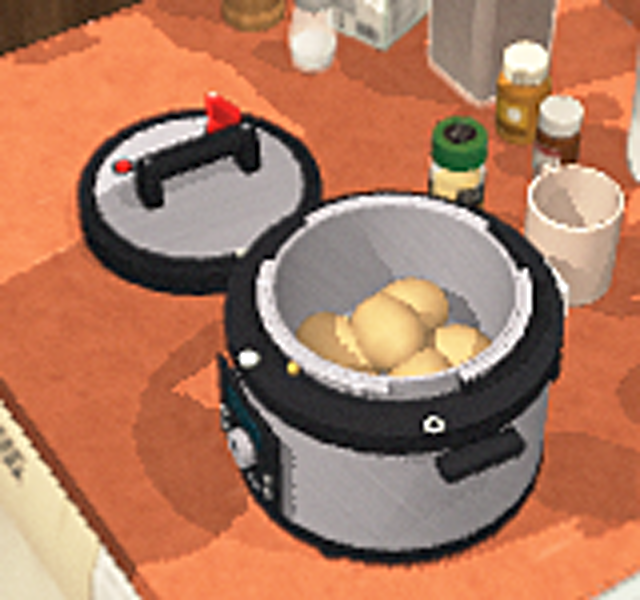

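```bash
python3 - <<'E'
from h import *
c=ctrl.capture('top');c2=ctrl.capture('scene')
def pt(x,y): return [155+(y+.5)/4-.5,170+(x+.5)/4-.5]
def ps(x,y): return [150+(y+.5)/4-.5,180+(x+.5)/4-.5]
lm=atz(c,pt(573,368),150);om=atz(c,pt(734,263),150)
lm2=atz(c2,ps(248,358),150);om2=atz(c2,ps(433,424),150)
def cen(l,o):
    m=(l+o)/2;v=(o-l)[:2];L=np.linalg.norm(v);n=np.array([-v[1],v[0]])/L
    h=107.5*np.cos(np.radians(37.5)); C=m[:2]+n*h
    return C,L,np.degrees(np.arctan2(*(l[:2]-C)[::-1])),np.degrees(np.arctan2(*(o[:2]-C)[::-1]))
print(lm,om,lm2,om2);print(cen(lm,om));print(cen(lm2,om2))
# bar ends at z top 71.5; arrow
la=atz(c,pt(298,218),27);h1=atz(c,pt(182,146),71.5);h2=atz(c,pt(172,272),71.5)
print(la,h1,h2,(h1+h2)/2)
# lid outer ellipse: rim top z~27; left/right/top/bottom
for p in [(55,215),(308,215),(182,88),(182,341)]: print(atz(c,pt(*p),22))
# pot gutter outer
E
```

```text
[ 374.46736998 -140.02682587  150.        ] [ 443.07795143 -252.42668915  150.        ] [ 376.45887223 -140.22918425  150.        ] [ 444.39046566 -251.71660514  150.        ]
(array([ 481.56774699, -151.79153267]), np.float64(131.68576670844143), np.float64(173.73133578329612), np.float64(-110.9302871104998))
(array([ 483.25518037, -151.59575643]), np.float64(130.5532320609181), np.float64(173.924751728717), np.float64(-111.21511873649412))
[491.14644589  49.24576172  27.        ] [542.4365214  133.08721882  71.5       ] [448.83396468 140.76473643  71.5       ] [495.63524304 136.92597763  71.5       ]
[497.51643835 238.05163954  22.        ]
[493.79608123  41.68360058  22.        ]
[595.5959388  139.01493119  22.        ]
[398.7630979  139.64955683  22.        ]
```

```bash
python3 -m jog '[[100,0,-0.04,-0.023,-2],[100,0,-0.08,-0.046,-4],[100,0,-0.12,-0.069,-6],[100,0,-0.16,-0.092,-8],[100,0,-0.2,-0.114,-10],[100,0,-0.24,-0.137,-12],[100,0,-0.28,-0.16,-14],[100,0,-0.32,-0.183,-16],[100,0,-0.36,-0.206,-18],[100,0,-0.39,-0.222,-19],[100,0,-0.403,-0.229,-19],[100,0,-0.403,-0.229,-19],[100,0,-0.403,-0.229,-19]]'
python3 - <<'E'
from h import *
s=st();c=ctrl.capture('wrist');save(c,'w1');E=wristE(c,s)
print(np.round(c['tool_from_camera'],2))
for t in ['lid_handle','lid_arrow','valve_grip']:
    for x in ctrl.pinpoint(t,c)[:2]: print(t,np.round(x['location'],1),round(x['confidence'],2),atz(c,x['location'],{'lid_handle':61.5,'lid_arrow':27,'valve_grip':49.5}[t],E))
E
```

```text
time_s: 2.3
tcp_pos: [495.6, 139.5, 256.2]
tool_rot: [-0.482, 0.517, 0.483, 0.517]
force: [-0.9, 1.7, 0.3]
width: 85.1
t 2.3 tcp [495.6 139.5 256.2] F [-0.9  1.7  0.3] T [ 0.07 -0.02 -0.03] w 85.1 q [ 0.184  0.287  1.741  0.     1.114 -1.319]
[[-0.001 -0.998  0.068]
 [ 0.     0.068  0.998]
 [-1.     0.001  0.   ]]
[[  -0.     -0.26    0.96 -118.87]
 [  -0.     -0.96   -0.26   67.4 ]
 [   1.     -0.     -0.     -0.62]
 [   0.      0.      0.      1.  ]]
lid_handle [175.7 259.7] 0.85 [500.47359059 139.97796639  61.5       ]
lid_handle [170.7 174.4] 0.22 [489.12823307  53.58194767  61.5       ]
lid_arrow [169.5 175.6] 0.84 [494.53930425  45.2506023   27.        ]
valve_grip [214.1 299.7] 0.87 [549.27474968 180.59303095  49.5       ]
```

```bash
ls pics
```

```text
scene0.png
scz.png
top0.png
topz.png
w1.png
```

View pics/w1.png

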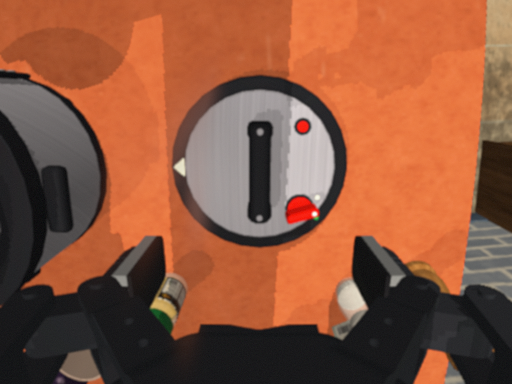

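```bash
python3 - <<'E'
from h import *
s=ctrl.state();c=ctrl.capture('wrist');E=wristE(c,s)
f=c['frame'];cv2.imwrite('pics/w1z.png',cv2.resize(f[60:260,150:370,::-1],None,fx=3,fy=3,interpolation=cv2.INTER_CUBIC))
a=atz(c,[131,260],71.5,E);b=atz(c,[218,259.5],71.5,E);print(a,b,(a+b)/2,np.degrees(np.arctan2(*(a-b)[1::-1])))
print(atz(c,[167,173],27,E))
for p in [(167,173),(167,347),(76,260),(246,260)]: print(atz(c,p,20,E))
E
```

```text
[454.75376204 143.59499504  71.5       ] [542.64134804 137.2214579   71.5       ] [498.69755504 140.40822647  71.5       ] 175.85221703483376
[491.80546669  42.90140916  27.        ]
[493.08267131  40.87587878  20.        ]
[506.70119693 240.9530314   20.        ]
[400.60340383 147.50276783  20.        ]
[598.73242584 134.28528788  20.        ]
```

View pics/w1z.png

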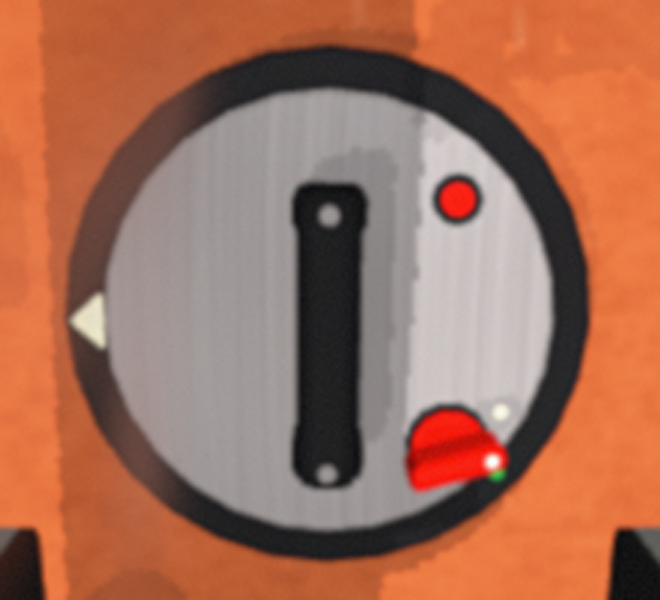

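```bash
python3 -m jog '[[100,0.05,-0.003,0.001,0],[100,0.1,-0.003,0.001,0],[100,0.14,-0.003,0.001,0],[100,0.17,-0.003,0.001,0],[100,0.1885,-0.003,0.001,0],[100,0.1885,-0.003,0.001,0],[60,0.1885,-0.003,0.001,0],[20,0.1885,-0.003,0.001,0],[0,0.1885,-0.003,0.001,0],[0,0.1885,-0.003,0.001,0],[0,0.1885,-0.003,0.001,0],[0,0.1885,-0.003,0.001,0],[0,0.1885,-0.003,0.001,0]]' 100
python3 -c "
from h import *
st()"
```

```text
time_s: 3.85
tcp_pos: [499.6, 139.7, 68.8]
tool_rot: [-0.483, 0.516, 0.482, 0.517]
force: [-1.6, -1.2, 8.2]
width: 20.4
t 3.85 tcp [499.6 139.7  68.8] F [-1.6 -1.2  8.2] T [-0.09  0.29 -0.09] w 20.4 q [ 0.183  0.572  1.865  0.     0.704 -1.32 ]
[[ 0.001 -0.998  0.068]
 [ 0.     0.068  0.998]
 [-1.    -0.001  0.   ]]
```

```bash
python3 -m jog '[[0,-0.01,0,0,0],[0,-0.03,0,0,0],[0,-0.06,0,0,0],[0,-0.1,0,0,0],[0,-0.14,0,0,0],[0,-0.17,0,0,0],[0,-0.19,0,0,0],[0,-0.19,0,0,0],[0,-0.19,0,0,0]]'
python3 - <<'E'
from h import *
s=st();c=ctrl.capture('wrist');save(c,'w2')
f=c['frame'];cv2.imwrite('pics/w2z.png',cv2.resize(f[:,:,::-1],None,fx=1.5,fy=1.5,interpolation=cv2.INTER_CUBIC))
E=wristE(c,s)
T=R.from_quat(s['tool_rot']).as_matrix()
for t,z in [('lid_handle',-6),('lid_arrow',28.5),('valve_grip',6)]:
    for x in ctrl.pinpoint(t,c)[:2]:
        p=atz(c,x['location'],s['tcp_pos'][2]-6+(-0 if t=='lid_handle' else -34.5 if t=='lid_arrow' else -12),E)
        print(t,x['location'],round(x['confidence'],2),T.T@(p-s['tcp_pos']))
E
```

```text
time_s: 4.75
tcp_pos: [498.6, 139.5, 257.1]
tool_rot: [-0.482, 0.517, 0.483, 0.516]
force: [-0.5, 0.1, -6.3]
width: 20.8
t 4.75 tcp [498.6 139.5 257.1] F [-0.5  0.1 -6.3] T [-0.01  0.04  0.  ] w 20.8 q [ 0.183  0.292  1.733 -0.     1.118 -1.32 ]
[[-0.001 -0.998  0.068]
 [-0.     0.068  0.998]
 [-1.     0.001 -0.   ]]
lid_handle [260.6, 259.8] 0.73 [ 6.00036433  0.35765631 -0.01580757]
lid_arrow [227.4, 87.3] 0.6 [ 40.5317452    1.39118959 -95.79152822]
```

View pics/w2z.png

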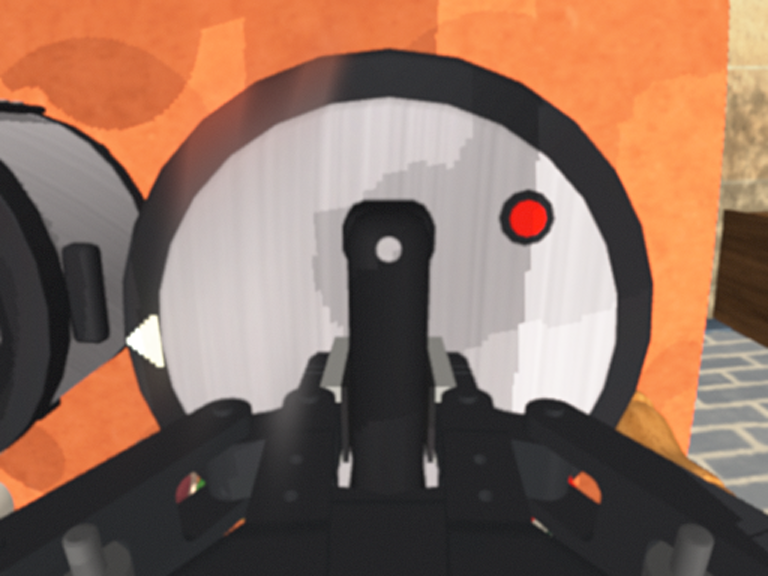

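```bash
python3 -m jog '[[0,0,0,-0.02,1],[0,0,0,-0.05,4],[0,0,0,-0.09,7],[0,0,0,-0.13,10],[0,0,0,-0.17,13],[0,0,0.001,-0.2,16],[0,0,0.001,-0.22,17.3],[0,0,0.001,-0.225,17.3],[0,0,0.001,-0.225,17.3],[0,0,0.001,-0.225,17.3]]'
python3 - <<'E'
from h import *
s=st();c=ctrl.capture('wrist');save(c,'w3');E=wristE(c,s)
for t in ['locked_mark','open_mark','lid_handle','lid_arrow']:
    for x in ctrl.pinpoint(t,c)[:2]:
        print(t,np.round(x['location'],1),round(x['confidence'],2),atz(c,x['location'],150,E))
f=c['frame'];cv2.imwrite('pics/w3z.png',cv2.resize(f[:,:,::-1],None,fx=1.5,fy=1.5,interpolation=cv2.INTER_CUBIC))
E
```

```text
time_s: 5.95
tcp_pos: [482.8, -84.0, 257.4]
tool_rot: [-0.399, 0.583, 0.4, 0.583]
force: [-1.0, 0.6, -5.8]
width: 20.4
t 5.95 tcp [482.8 -84.  257.4] F [-1.   0.6 -5.8] T [ 0.01  0.03 -0.  ] w 20.4 q [-0.267  0.241  1.8    0.     1.101 -1.469]
[[-0.001 -0.933  0.361]
 [ 0.     0.361  0.933]
 [-1.     0.001  0.   ]]
locked_mark [ 82.2 123.7] 0.56 [ 372.10124339 -142.57710778  150.        ]
lid_handle [259.3 259.6] 0.55 [ 532.29718615 -103.12427218  150.        ]
lid_arrow [227.9  88.8] 0.88 [ 459.17581002 -219.407345    150.        ]
```

View pics/w3z.png

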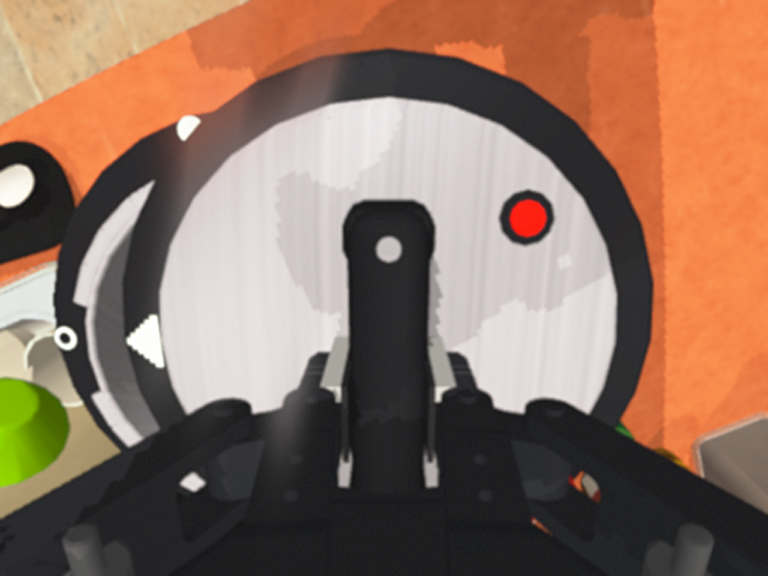

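```bash
python3 - <<'E'
from h import *
s=ctrl.state();c=ctrl.capture('wrist');E=wristE(c,s)
o=atz(c,[224.3,43],150,E)
for l in ([85,125.5],[86,126.5]):
    l=atz(c,l,150,E)
    m=(l+o)/2;v=(o-l)[:2];L=np.linalg.norm(v);n=np.array([-v[1],v[0]])/L
    C=m[:2]+n*107.5*np.cos(np.radians(37.5))
    print(l,o,L,C,np.degrees(np.arctan2(*(l[:2]-C)[::-1])),np.degrees(np.arctan2(*(o[:2]-C)[::-1])))
E
```

```text
[ 374.44128928 -142.55045477  150.        ] [ 443.14126775 -254.91305235  150.        ] 131.7005709064377 [ 481.55404987 -154.24363266] 173.76986300007357 -110.88552866966921
[ 375.32544135 -142.1862651   150.        ] [ 443.14126775 -254.91305235  150.        ] 131.55346773853083 [ 482.3135917  -154.58498274] 173.38955454085254 -111.32777744941565
```

```bash
python3 -m jog '[[0,0,-0.01,-0.027,0],[0,0,-0.02,-0.053,0],[0,0,-0.0243,-0.0643,0],[0,0.01,-0.0243,-0.0643,0],[0,0.01,-0.0243,-0.0643,0],[0,0.01,-0.0243,-0.0643,0]]'
python3 - <<'E'
from h import *
s=st();c=ctrl.capture('wrist');E=wristE(c,s);save(c,'w4')
c2=ctrl.capture('top');c3=ctrl.capture('scene')
a=cv2.resize(c2['frame'][155:265,260:370,::-1],(400,400),interpolation=cv2.INTER_CUBIC)
b=cv2.resize(c3['frame'][170:300,220:350,::-1],(400,400),interpolation=cv2.INTER_CUBIC)
cv2.imwrite('pics/ts4.png',np.hstack([a,b]))
E
```

```text
time_s: 6.85
tcp_pos: [482.1, -152.6, 247.4]
tool_rot: [-0.399, 0.583, 0.4, 0.583]
force: [-1.2, -0.3, -4.9]
width: 20.5
t 6.85 tcp [ 482.1 -152.6  247.4] F [-1.2 -0.3 -4.9] T [-0.01 -0.04 -0.07] w 20.5 q [-0.399  0.281  1.773  0.     1.088 -1.6  ]
[[-0.001 -0.933  0.361]
 [ 0.001  0.361  0.933]
 [-1.     0.001  0.   ]]
```

View pics/ts4.png

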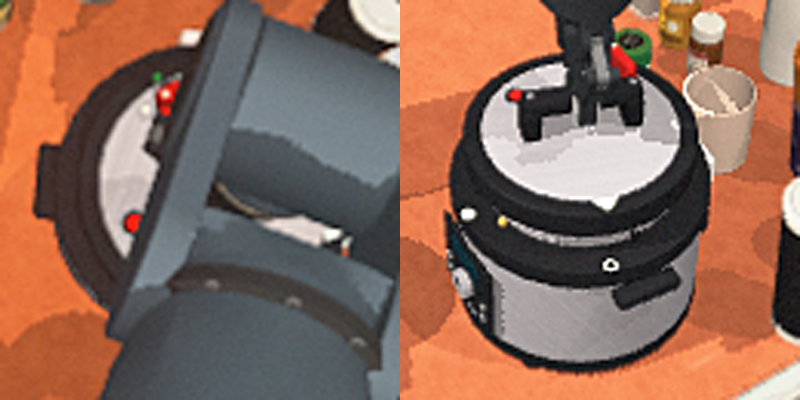

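View pics/w4.png

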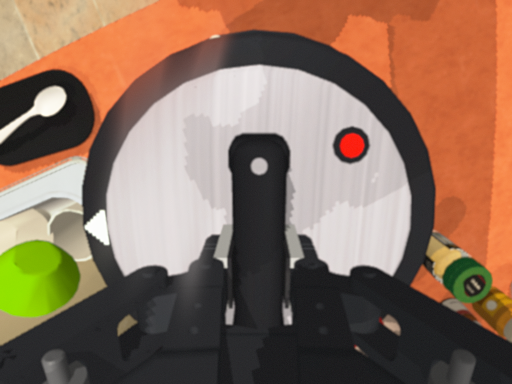

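```bash
python3 -m jog '[[0,0.006,0,0,0],[0,0.01,0,0,0],[0,0.013,0,0,0],[0,0.015,0,0,0],[0,0.017,0,0,0],[0,0.019,0,0,0],[0,0.019,0,0,0]]'
python3 -c "
from h import *
st()"
```

```text
time_s: 7.7
tcp_pos: [482.2, -153.5, 228.6]
tool_rot: [-0.399, 0.584, 0.4, 0.583]
force: [-0.4, -0.0, -5.0]
width: 20.3
t 7.7 tcp [ 482.2 -153.5  228.6] F [-0.4 -0.  -5. ] T [-0.03 -0.02 -0.02] w 20.3 q [-0.4    0.304  1.793 -0.     1.045 -1.601]
[[-0.    -0.932  0.362]
 [ 0.     0.362  0.932]
 [-1.     0.    -0.   ]]
```

Already below the tab level with no contact. Continue down.

```bash
python3 -m jog '[[0,0.002,0,0,0],[0,0.004,0,0,0],[0,0.006,0,0,0],[0,0.0075,0,0,0],[0,0.0085,0,0,0],[0,0.009,0,0,0]]'
python3 -c "
from h import *
st()"
```

```text
time_s: 8.3
tcp_pos: [482.5, -153.6, 220.3]
tool_rot: [-0.4, 0.583, 0.399, 0.584]
force: [-2.7, 1.3, 5.5]
width: 20.4
t 8.3 tcp [ 482.5 -153.6  220.3] F [-2.7  1.3  5.5] T [ 0.22  0.36 -0.04] w 20.4 q [-0.4    0.315  1.801  0.     1.025 -1.601]
[[ 0.001 -0.932  0.362]
 [-0.     0.362  0.932]
 [-1.    -0.001 -0.   ]]
```

```bash
python3 -m jog '[[0,0,0,0,4],[0,0,0,0,9],[0,0,0,0,14],[0,0,0,0,19],[0,0,0,0,24],[0,0,0,0,29],[0,0,0,0,34],[0,0,0,0,38],[0,0,0,0,42],[0,0,0,0,45]]' 120
python3 -c "
from h import *
st()"
```

```text
time_s: 9.3
tcp_pos: [482.7, -153.7, 220.3]
tool_rot: [-0.145, 0.692, 0.145, 0.693]
force: [0.0, -0.2, -0.3]
width: 20.1
t 9.3 tcp [ 482.7 -153.7  220.3] F [ 0.  -0.2 -0.3] T [-0.03  0.02  0.17] w 20.1 q [-0.4    0.315  1.801 -0.     1.024 -0.813]
[[ 0.001 -0.401  0.916]
 [-0.001  0.916  0.401]
 [-1.    -0.001  0.001]]
```

```bash
python3 -m jog '[[0,0,0,0,3],[0,0,0,0,7],[0,0,0,0,11],[0,0,0,0,15],[0,0,0,0,18],[0,0,0,0,21],[0,0,0,0,24],[0,0,0,0,27],[0,0,0,0,29],[0,0,0,0,30],[0,0,0,0,30]]'
python3 - <<'E'
from h import *
s=st()
c3=ctrl.capture('scene');c=ctrl.capture('wrist');save(c,'w5')
b=cv2.resize(c3['frame'][170:300,220:350,::-1],(600,600),interpolation=cv2.INTER_CUBIC)
cv2.imwrite('pics/s5.png',b)
E
```

```text
time_s: 10.4
tcp_pos: [482.7, -153.7, 220.3]
tool_rot: [0.038, 0.706, -0.038, 0.707]
force: [0.6, -1.1, 1.9]
width: 20.0
t 10.4 tcp [ 482.7 -153.7  220.3] F [ 0.6 -1.1  1.9] T [-0.04  0.06 -0.12] w 20.0 q [-0.4    0.315  1.801 -0.     1.024 -0.292]
[[ 0.001  0.108  0.994]
 [-0.001  0.994 -0.108]
 [-1.    -0.     0.001]]
```

View pics/s5.png

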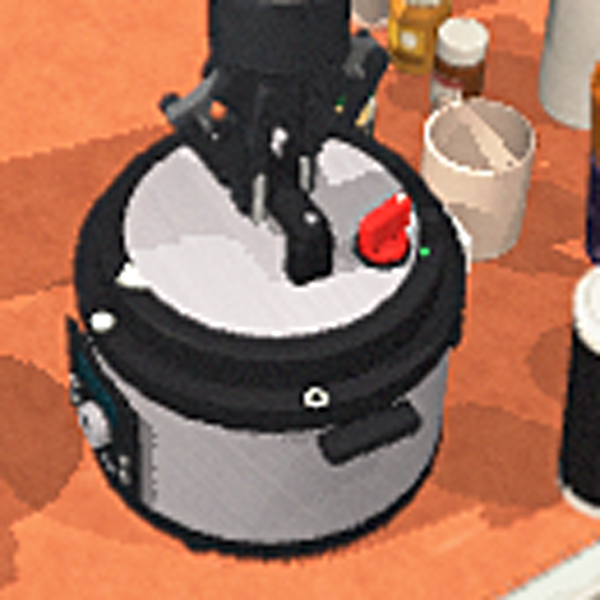

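View pics/w5.png

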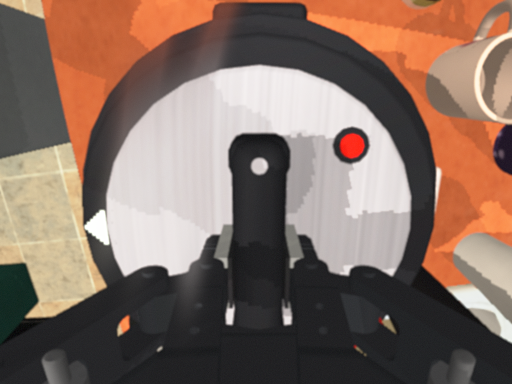

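```bash
python3 -m jog '[[0,0,0,0,0.7],[0,0,0,0,1.2],[0,0,0,0,1.2]]'; python3 -c "
from h import *
st()"
python3 -m jog '[[0,0,0,0,-1],[0,0,0,0,-2],[0,0,0,0,-3.2],[0,0,0,0,-3.2]]'; python3 -c "
from h import *
st()"
```

```text
time_s: 10.8
tcp_pos: [482.7, -153.6, 220.3]
tool_rot: [0.045, 0.705, -0.046, 0.706]
force: [0.7, -0.1, 6.2]
width: 20.2
t 10.8 tcp [ 482.7 -153.6  220.3] F [ 0.7 -0.1  6.2] T [ 0.06 -0.06  0.7 ] w 20.2 q [-0.4    0.315  1.801 -0.     1.024 -0.272]
[[ 0.001  0.128  0.992]
 [-0.001  0.992 -0.128]
 [-1.    -0.001  0.001]]
time_s: 11.2
tcp_pos: [482.6, -153.7, 220.3]
tool_rot: [0.026, 0.706, -0.026, 0.707]
force: [0.7, -0.1, 5.7]
width: 20.0
t 11.2 tcp [ 482.6 -153.7  220.3] F [ 0.7 -0.1  5.7] T [-0.02 -0.03 -0.02] w 20.0 q [-0.4    0.315  1.801  0.     1.024 -0.327]
[[ 0.001  0.073  0.997]
 [-0.     0.997 -0.073]
 [-1.    -0.     0.001]]
```

```bash
python3 -m jog '[[0,0,0,0,-1],[0,0,0,0,-2],[0,0,0,0,-2.5],[0,0,0,0,-2.5]]'; python3 -c "
from h import *
st()"
python3 -m jog '[[0,0,0,0,2],[0,0,0,0,4],[0,0,0,0,4.8],[0,0,0,0,4.8],[0,0,0,0,4.8]]'; python3 -c "
from h import *
st()"
```

```text
time_s: 11.6
tcp_pos: [482.2, -152.8, 220.3]
tool_rot: [0.012, 0.707, -0.01, 0.707]
force: [-2.9, 6.6, 10.5]
width: 20.2
t 11.6 tcp [ 482.2 -152.8  220.3] F [-2.9  6.6 10.5] T [ 0.97  0.36 -0.82] w 20.2 q [-0.4    0.314  1.802  0.002  1.026 -0.369]
[[ 0.     0.031  1.   ]
 [ 0.002  1.    -0.031]
 [-1.     0.002  0.   ]]
time_s: 12.1
tcp_pos: [482.6, -153.6, 220.3]
tool_rot: [0.04, 0.706, -0.04, 0.706]
force: [-0.2, 0.2, 5.8]
width: 20.0
t 12.1 tcp [ 482.6 -153.6  220.3] F [-0.2  0.2  5.8] T [0.02 0.07 0.  ] w 20.0 q [-0.4    0.315  1.801  0.     1.024 -0.287]
[[ 0.001  0.113  0.994]
 [-0.     0.994 -0.113]
 [-1.    -0.     0.001]]
```

```bash
python3 -m jog '[[20,0,0,0,0],[60,0,0,0,0],[60,0,0,0,0],[60,0,0,0,0],[60,-0.02,0,0,0],[60,-0.05,0,0,0],[60,-0.09,0,0,0],[60,-0.13,0,0,0],[60,-0.15,0,0,0],[60,-0.15,0,0,0],[60,-0.15,0,0,0]]' 
python3 - <<'E'
from h import *
s=st();c=ctrl.capture('wrist');save(c,'w6');E=wristE(c,s)
f=c['frame'];cv2.imwrite('pics/w6z.png',cv2.resize(f[:,:,::-1],None,fx=1.5,fy=1.5,interpolation=cv2.INTER_CUBIC))
for t,z in [('lid_handle',213),('lid_arrow',178.5),('valve_grip',201),('locked_mark',150),('open_mark',150)]:
    for x in ctrl.pinpoint(t,c)[:2]:
        print(t,np.round(x['location'],1),round(x['confidence'],2),atz(c,x['location'],z,E))
E
```

```text
time_s: 13.2
tcp_pos: [482.1, -153.4, 369.1]
tool_rot: [0.04, 0.706, -0.04, 0.706]
force: [0.3, -0.6, -0.1]
width: 51.0
t 13.2 tcp [ 482.1 -153.4  369.1] F [ 0.3 -0.6 -0.1] T [ 0.01 -0.    0.01] w 51.0 q [-0.4    0.173  1.605 -0.     1.365 -0.287]
[[-0.001  0.113  0.994]
 [ 0.     0.994 -0.113]
 [-1.     0.    -0.001]]
lid_handle [178.2 259. ] 0.88 [ 481.42775175 -153.41913905  213.        ]
lid_arrow [170.5 163.7] 0.78 [ 386.01747336 -142.62893174  178.5       ]
valve_grip [221.2 305. ] 0.57 [ 520.6479226 -204.0232384  201.       ]
locked_mark [167.6 158.8] 0.8 [ 371.76886304 -143.80075981  150.        ]
locked_mark [180.7 258.9] 0.21 [ 479.37482506 -171.17690208  150.        ]
```

View pics/w6z.png

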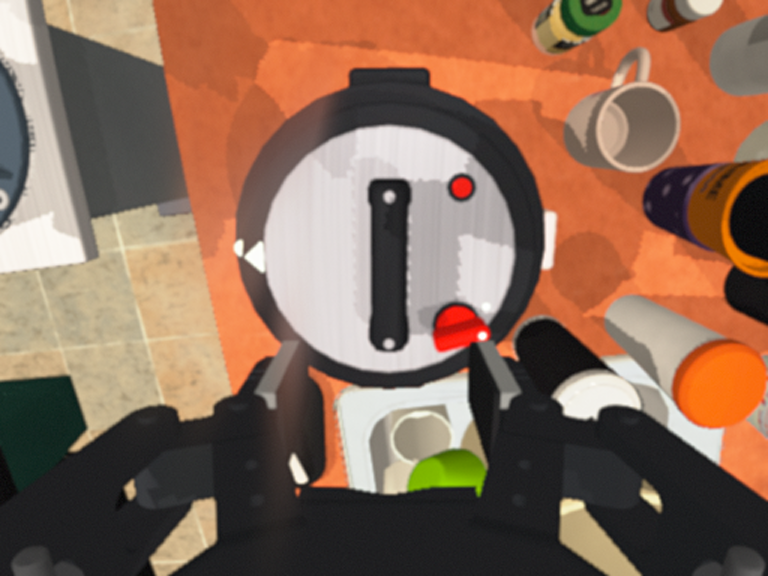

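```bash
python3 - <<'E'
from h import *
s=ctrl.state();c=ctrl.capture('wrist');E=wristE(c,s)
f=c['frame'][190:250,270:350,::-1].copy()
f=cv2.resize(f,None,fx=9,fy=9,interpolation=cv2.INTER_CUBIC)
P=np.array([522.8,-204.3]);th=np.radians(-6.5)
for v,col in [(.75,(255,0,0)),(.9,(0,255,0)),(1.05,(0,255,255))]:
    a=th+v-.55;d=np.array([np.cos(a),np.sin(a)])
    for z in (213,):
        pp=proj(c,[[*(P+18*d),z],[*(P-18*d),z]],E); q=((pp-[270,190]+.5)*9).astype(int)
        cv2.line(f,tuple(q[0].tolist()),tuple(q[1].tolist()),col,1)
cv2.imwrite('pics/v6.png',f)
E
```

```text
(no output)
```

View pics/v6.png

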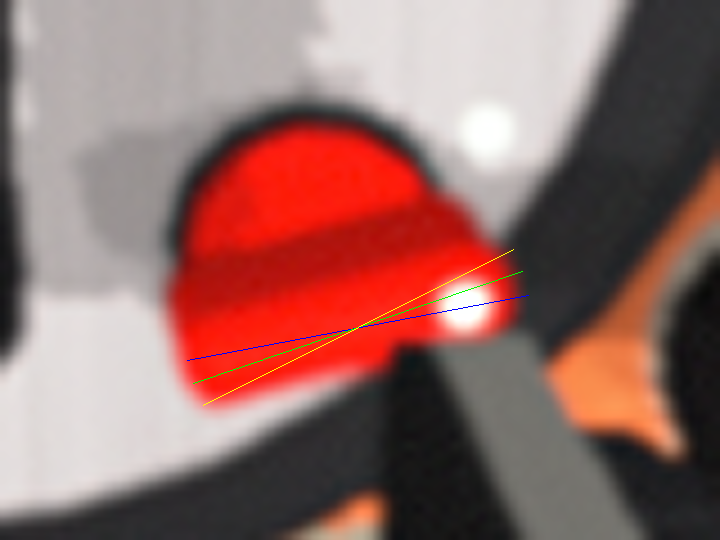

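```bash
python3 -m jog '[[40,0,-0.01,0.01,-8],[40,0,-0.02,0.02,-16],[40,0,-0.03,0.03,-24],[40,0,-0.04,0.04,-32],[40,0,-0.046,0.0454,-40],[40,0,-0.046,0.0454,-48],[40,0,-0.046,0.0454,-56],[40,0,-0.046,0.0454,-64],[40,0,-0.046,0.0454,-72],[40,0,-0.046,0.0454,-80],[40,0.02,-0.046,0.0454,-88],[40,0.05,-0.046,0.0454,-96],[40,0.07,-0.046,0.0454,-104],[40,0.07,-0.046,0.0454,-106.5],[40,0.07,-0.046,0.0454,-106.5],[40,0.07,-0.046,0.0454,-106.5]]' 
python3 - <<'E'
from h import *
s=st();c=ctrl.capture('wrist');save(c,'w7');E=wristE(c,s)
f=c['frame'];cv2.imwrite('pics/w7z.png',cv2.resize(f[:,:,::-1],None,fx=1.5,fy=1.5,interpolation=cv2.INTER_CUBIC))
for x in ctrl.pinpoint('valve_grip',c)[:2]:
        print(np.round(x['location'],1),round(x['confidence'],2),atz(c,x['location'],201,E))
E
```

```text
time_s: 15.15
tcp_pos: [522.3, -204.5, 300.0]
tool_rot: [0.541, -0.455, -0.541, -0.455]
force: [0.4, 0.3, 0.3]
width: 34.4
t 15.15 tcp [ 522.3 -204.5  300. ] F [0.4 0.3 0.3] T [-0.05 -0.01  0.02] w 34.4 q [-0.456  0.329  1.57  -0.     1.242 -2.2  ]
[[ 0.    -0.985 -0.172]
 [-0.    -0.172  0.985]
 [-1.    -0.    -0.   ]]
[199.3 257.4] 0.95 [ 522.79537521 -205.43501399  201.        ]
```

View pics/w7z.png

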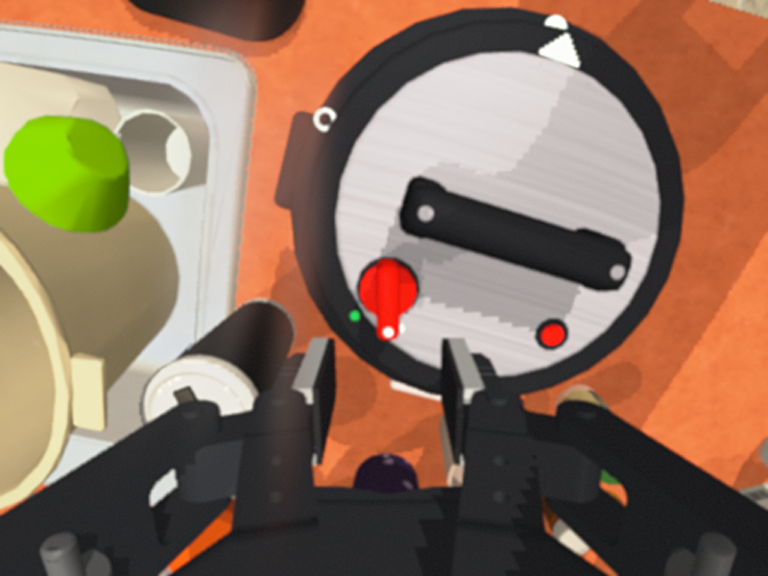

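```bash
python3 -m jog '[[40,0.03,0,0,0],[40,0.05,0,0,0],[40,0.065,0,0,0],[40,0.075,0,0,0],[40,0.081,0,0,0],[40,0.081,0,0,0],[0,0.081,0,0,0],[0,0.081,0,0,0],[0,0.081,0,0,0],[0,0.081,0,0,0]]' 25
python3 - <<'E'
from h import *
s=st();c=ctrl.capture('scene')
cv2.imwrite('pics/s8.png',cv2.resize(c['frame'][170:300,220:350,::-1],(600,600),interpolation=cv2.INTER_CUBIC))
E
```

```text
time_s: 16.25
tcp_pos: [522.5, -204.5, 219.6]
tool_rot: [0.542, -0.454, -0.541, -0.455]
force: [-1.0, 0.5, 5.7]
width: 10.6
t 16.25 tcp [ 522.5 -204.5  219.6] F [-1.   0.5  5.7] T [0.12 0.17 0.  ] w 10.6 q [-0.456  0.41   1.662 -0.     1.068 -2.201]
[[ 0.001 -0.985 -0.174]
 [-0.001 -0.174  0.985]
 [-1.    -0.001 -0.001]]
```

View pics/s8.png

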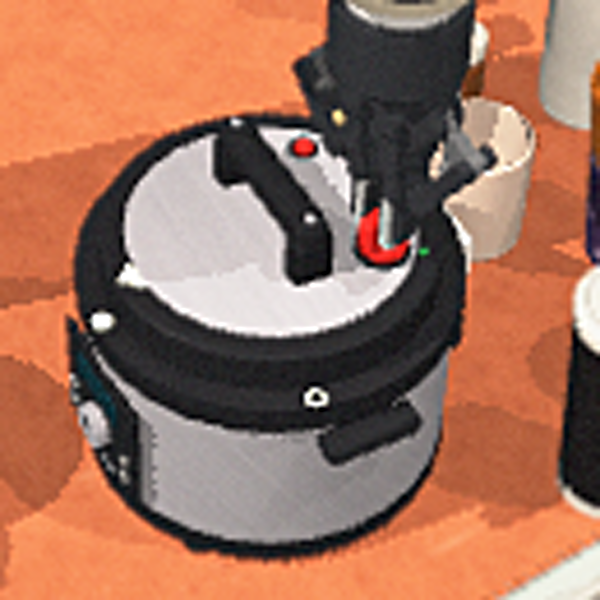

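```bash
python3 -m jog '[[0,-0.0015,0,0,0],[0,-0.0015,0,0,4],[0,-0.0015,0,0,9],[0,-0.0015,0,0,14],[0,-0.0015,0,0,19],[0,-0.0015,0,0,24],[0,-0.0015,0,0,29],[0,-0.0015,0,0,34],[0,-0.0015,0,0,38],[0,-0.0015,0,0,42],[0,-0.0015,0,0,45],[0,-0.0015,0,0,45]]'; python3 -c "
from h import *
st()"
```

```text
time_s: 17.5
tcp_pos: [522.2, -204.2, 220.0]
tool_rot: [-0.326, 0.627, 0.326, 0.627]
force: [2.4, 0.1, -3.1]
width: 10.5
t 17.5 tcp [ 522.2 -204.2  220. ] F [ 2.4  0.1 -3.1] T [ 0.05 -0.52  0.  ] w 10.5 q [-0.456  0.41   1.661  0.     1.071 -1.415]
[[ 0.    -0.819  0.574]
 [ 0.     0.574  0.819]
 [-1.     0.     0.   ]]
```

```bash
for i in 1 2; do python3 -m jog '[[0,0,0,0,1],[0,0,0,0,2],[0,0,0,0,2]]' >/dev/null; python3 -c "
from h import *
s=st()" | head -1; done
```

```text
t 17.8 tcp [ 522.2 -204.3  220.2] F [ 2.3  0.7 -3.8] T [ 0.11 -0.54  0.02] w 10.2 q [-0.456  0.41   1.661  0.     1.071 -1.381]
t 18.1 tcp [ 522.2 -204.4  220.3] F [ 2.7  0.7 -3.2] T [ 0.05 -0.51  0.19] w 10.3 q [-0.456  0.41   1.661 -0.     1.071 -1.345]
```

```bash
python3 -m jog '[[0,0,0,0,1],[0,0,0,0,2],[0,0,0,0,3],[0,0,0,0,3]]' >/dev/null; python3 -c "
from h import *
s=st()" | head -1
python3 -m jog '[[20,0,0,0,3],[40,0,0,0,3],[40,0,0,0,3],[40,0,0,0,3],[40,-0.01,0,0,3],[40,-0.03,0,0,3],[40,-0.06,0,0,3],[40,-0.1,0,0,3],[40,-0.15,0,0,3],[40,-0.15,0,0,3],[40,-0.15,0,0,3]]'
python3 - <<'E'
from h import *
s=st();c=ctrl.capture('wrist');save(c,'w9');E=wristE(c,s)
f=c['frame'];f=cv2.resize(f[:,:,::-1],None,fx=1.5,fy=1.5,interpolation=cv2.INTER_CUBIC)
P=np.array([522.3,-204.4]);th=np.radians(-6.5)
for v,col in [(0,(255,0,0)),(.15,(0,255,0))]:
    a=th+v-.55;d=np.array([np.cos(a),np.sin(a)])
    pp=proj(c,[[*(P+25*d),213],[*(P-25*d),213]],E)*1.5
    q=pp.astype(int);cv2.line(f,tuple(q[0].tolist()),tuple(q[1].tolist()),col,1)
cv2.imwrite('pics/w9z.png',f)
E
```

```text
t 18.5 tcp [ 522.2 -204.3  220.3] F [ 2.9  1.  -3.5] T [ 0.07 -0.54  0.75] w 10.1 q [-0.456  0.41   1.661 -0.     1.071 -1.293]
time_s: 19.6
tcp_pos: [522.2, -204.4, 371.7]
tool_rot: [-0.271, 0.653, 0.27, 0.654]
force: [-0.1, -0.2, -0.9]
width: 34.1
t 19.6 tcp [ 522.2 -204.4  371.7] F [-0.1 -0.2 -0.9] T [ 0.04 -0.02 -0.01] w 34.1 q [-0.456  0.279  1.465 -0.     1.395 -1.242]
[[ 0.002 -0.707  0.707]
 [-0.001  0.707  0.707]
 [-1.    -0.002  0.001]]
```

View pics/w9z.png

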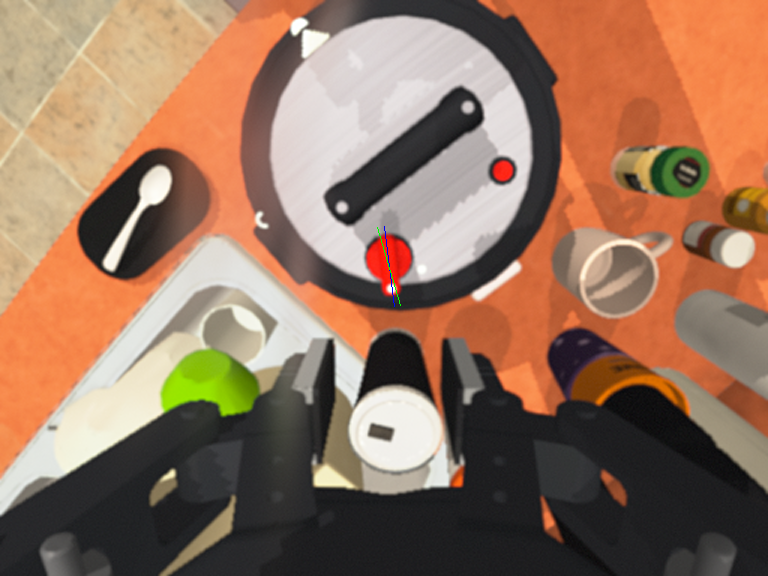

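```bash
python3 - <<'E'
from h import *
s=ctrl.state();c=ctrl.capture('wrist');E=wristE(c,s)
f=cv2.resize(c['frame'][0:210,150:380,::-1],None,fx=3,fy=3,interpolation=cv2.INTER_CUBIC)
P=np.array([522.3,-204.4]);th=np.radians(-6.5)
for v,col in [(0,(255,0,0)),(.15,(0,255,0))]:
    a=th+v-.55;d=np.array([np.cos(a),np.sin(a)])
    q=((proj(c,[[*(P+18*d),213],[*(P-18*d),213]],E)-[150,0]+.5)*3).astype(int)
    cv2.line(f,tuple(q[0].tolist()),tuple(q[1].tolist()),col,1)
cv2.imwrite('pics/v9.png',f)
for t,z in [('lid_handle',213),('lid_arrow',178.5),('valve_grip',201),('locked_mark',150)]:
    for x in ctrl.pinpoint(t,c)[:1]: print(t,round(x['confidence'],2),atz(c,x['location'],z,E))
c=ctrl.capture('top');save(c,'top9')
E
```

```text
lid_handle 0.8 [ 484.35416444 -153.22207364  213.        ]
valve_grip 0.94 [ 519.61374117 -204.80845761  201.        ]
locked_mark 0.95 [ 370.47712893 -144.60154751  150.        ]
```

View pics/v9.png

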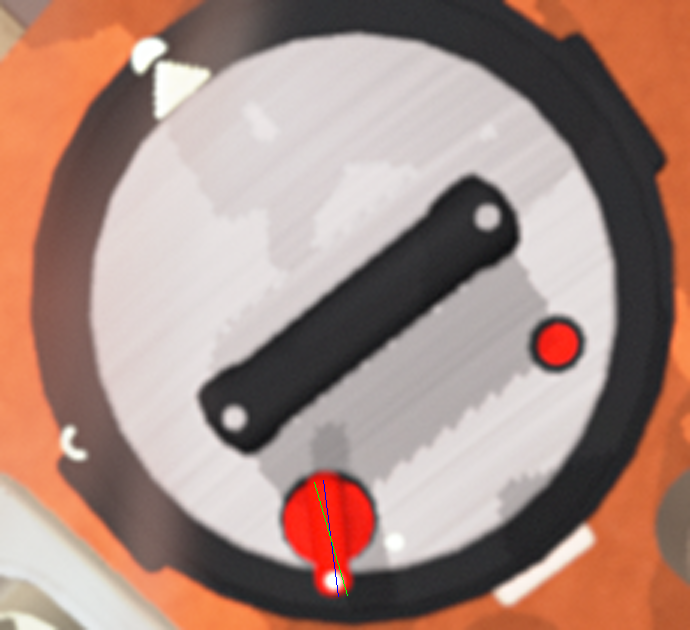

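View pics/top9.png

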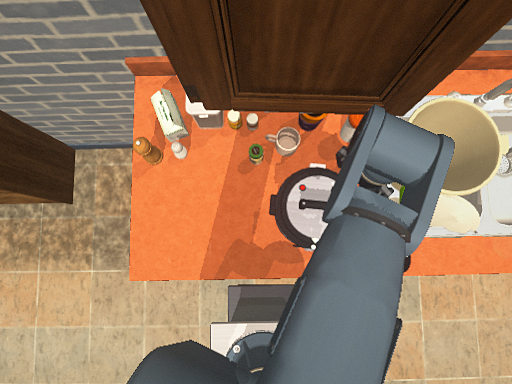

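```bash
python3 -c "
from h import *
print(ctrl.job_done()); st()"
```

```text
the job is handed in; nothing more can be done
None
the job is handed in; nothing more can be done
```

The lid is on the cooker and locked, the steam valve is closed, and the job is handed in at about 20 s on the robot's clock.

**Lid:** I gripped it by the bar and lowered it with the arrow at the white ring. It dropped fully: the tool stopped at 220 mm, where about 234 mm would have meant the lugs were resting on the tabs. I then turned it 75° clockwise.
- **Lock:** Turning farther met the end stop about 1° on, at 0.7 N m. Turning back met resistance after about 4–5°, at 0.8 N m, so the catch holds. I did not see the catch itself.
- **Arrow:** The last wrist picture shows the arrow at the solid dot.

**Valve:** With the lid locked, I turned the valve clockwise about 48° to its stop, where the torque rose to 0.75 N m, and let go. In the last wrist picture the wing lies along the line worked out for sealed, to within a few degrees.

**Surroundings:** In the last overhead picture the mug, mill, salt shaker and spice jar look unmoved. The arm hides the tumbler there; it shows standing in the wrist picture. The gripper was about 150 mm clear of the lid and touching nothing.

**Disagreements:** The camera estimates of the cooker's centre differed by 2–3 mm, so I used about their mean, and the lid went on without contact. In the last look the network put the valve's centre about 3 mm off my value and did not report the arrow, so the arrow check is by eye.

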